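Check a battery pack in the two-bay checker

ROBOT

A 6-joint arm with a two-finger parallel gripper is mounted at the origin on a cart in front of the work surface, level with it; the furniture and walls round the work are solid. World frame = base frame: x ahead of the robot, y to its left, z up, the work surface at z = 0. Lengths are in mm, angles in rad, forces in N, time in s.
With the tool pointing down it reaches from about 325 to 875 mm from the base axis. Payload 4.4 kg.
Tool frame: the origin (TCP) lies between the finger pads; the fingertips stand 19 mm ahead of it and the grasp point (between the pads) is the TCP (ctrl.tips_ahead is the distance from the TCP to the fingertips, in mm); y points along the fingers, z is the direction in which the jaws open and shut, and the axes are right-handed (so a half turn about y gives the same grasp; the last joint's range is limited). The gripper opens to 85 mm and grips with 20 to 120 N. Pads are 22 mm wide; open, the fingers measure 114 mm over their backs; the gripper's body (76 mm by 85 mm) begins 54 mm behind the grasp point. The pads swing forward as they close: fully open they stand 13 mm farther back than shut.
Start: joints at [1.044, 0.207, 1.542, -0, 1.393, -0.15], TCP at [211.579, 534.66, 224.382] pointing down, gripper open.
Joint ranges: [-2.73, 2.73], [-0.86, 2.22], [0.23, 2.46], [-1.11, 4.25], [0.08, 2.63], [-2.82, 2.82]. Speed limits (rad/s): [2.79, 2.79, 3.14, 3.14, 3.14, 3.14].

INTERFACE

Orientations are given as a 3x3 rotation matrix whose columns are the frame's x, y, z axes.
In Python, from workcell import telemetry, eyes, job, ctrl gives the robot as it stands.
- The arm moves only by the tool carry_out, never from a script. Its argument "motion" is a list of rows, each a list of 4 numbers: the shift along the tool's x, y, z in cm, then the turn about the tool's y in degrees. In form: [[x, y, z, spin], ...]. A call has 1 to 10 rows; each row is the pose to reach, as a shift and turn from the pose commanded when the call began, along the tool's axes at that moment; what a row does not reach only later rows make up. A row lasts 1/10 s, in which the tool goes at most 50 mm and 8.59 degrees, less where a joint would pass 70% of its speed; a pose out of reach is approached as far as the arm can. A call with a gripper value outside its range is refused whole. "jaw" is the closure in counts, from 0 (fully open) to 255 (shut), set as the call begins (left out, the last holds). The fingers move at their own pace and stop on an object; "squeeze" is the grip in N (left out, the last holds). Time passes only in rows, so rows that repeat a pose let the fingers close. It gives the time, the measured TCP pose, the force and the opening at its end, in the units of the state.
- telemetry.observe(): the state, without advancing time (a new reading comes with each control period).
- eyes.snapshot(name): name is "scene" or "top" or "wrist"; returns the picture (384x512x3 uint8, red, green, blue); there is no depth.
- eyes.camera_info(name): a dict with "camera_matrix" (3x3 intrinsics, pixels), "rvec" (rotation vector, rad) and "tvec" (3), from world to camera coordinates, as OpenCV has them. Camera axes: x right, y down, z forward; pixel columns grow to the right and rows downward; lengths in mm; the calibration is good to about 2 mm. The wrist camera is an equidistant fisheye: a pixel r from the principal point sees the ray r / f radians off the axis. A picture is of the moment at which its call begins: read the wrist's pose just before it. camera_info takes no time and is no camera call; for the wrist camera it gives the pose at the moment of the call.
- job.hand_in(): hands the job in, once; it reports no verdict.
The state is a dict: "time": time; "joints": joint angles; "dq": joint speeds; "tau": joint torques, N m; "tool_pos": TCP position; "ee_rot": TCP orientation; "force": force on the tool from outside, world axes, zero at the start; "torque": the same for the moment, N m; "finger_gap": opening from 0.0 (shut) to 1.0 (fully open).
Only numpy, scipy, OpenCV 4.12 (cv2) and the standard library are available. Lean on these libraries where they do the work, as an engineer would, in place of code of your own. Each camera call takes 0.05 s, during which the arm holds its last target. There are 200 camera calls.

TASK

Check the hand blender's battery: take the battery pack out of the wooden rack by its broad faces, stand it upright on the open worktop and let go, then take it again by its two narrow ends and press it fully home, upright, in the empty foam-lined bay of the two-bay checker. Only then push the checker's spring-centred switch well over towards the side of the bay you have just filled, hold it there for a good second and let it spring back to the middle, never pushing it the other way. Leave all the other things standing where they are.

Things in the scene. Friction and masses are not known exactly. Their poses are not given: they have to be found in the camera images.
- pack_center (a point): Centre of the loose battery pack, half-way up: a black upright block with a grey cap, 56 mm (its x) by 34 mm (its y) by 84 mm tall (its z), 0.17 to 0.35 kg. Its broad faces look along its +-y, its narrow ends along +-x. It stands loose in one of the rack's three places (the shakers have the other two), broad faces along the rack's length. Turned half round it is the same.
- rack: Fixed wooden rack, 230 mm long (its x) by 78 mm, floor 10 mm thick. Origin: middle of its underside. Places at x = -72, 0, +72 mm. Side boards along its length, 61 mm apart inside, 8 mm thick, stand as high as the pack's top (94 mm over the worktop): in the rack the pack's narrow ends face them (2.5 mm clear) and cannot be gripped.
- checker: Fixed white two-bay checker, 140 mm wide (its y). Origin: under the middle of its two bays; its -x is the front, +y its left. Bays at y = +34 and -34 mm: channels along x between upright cheeks (to x = +-32 mm) that are 96 mm high, level with a seated pack's top, so no finger fits at its broad faces; open at both ends but for lips 23 mm high to x = +-37 mm. Base plate to x = +46 mm.
- bay_home (a point): Where the pack's centre is when fully home in the EMPTY bay, left or right (54 mm over the worktop, 42 mm over the contact plate it stops on); axes as the checker's. Seated, the pack's x lies along this x (half turn free), lips 2.5 mm clear. Foam on both cheeks is bevelled open above 66 mm over the worktop; below, it yields 1.5 mm a side and grips: pushing the pack home takes about 5 to 12 N.
- spare_center (a point): Centre of a second pack of the same shape, fixed in the other bay..
- switch_tip (a point): Tip of the switch: a steel bat 9 mm thick (12 mm at the tip), upright on the console in front of the bays, at the checker's x = -97 mm, y = 0; its pivot is 46 mm below this point, 32 mm over the worktop. The console is low, 30 mm high, from x = -45 to -149 mm, as wide as the checker.
- switch (a joint): Lean of the switch in rad: 0 upright at rest, positive towards the checker's +y (left bay), negative towards -y (right bay), stops at +-0.45. A spring (0.28 N m/rad, about 3 N near the tip at the stop) brings it back to 0. It counts as pushed over beyond 0.3.
- shaker_a: Seasoning shaker, round, 44 mm across, 90 mm tall, standing loose in the rack. Origin: middle of its underside.
- shaker_b: The second such shaker in the rack, same size and origin.
- carton: Drink carton standing on the worktop, 76 x 78 x 214 mm tall. Origin: middle of its underside.
- chilli_jar: Squat screw-top jar on the worktop, 61 mm across, 85 mm tall. Origin: middle of its underside.
- yoghurt_pot: Foil-topped pot on the worktop, 72 mm across, 71 mm tall. Origin: middle of its underside.
- mist: Small spray bottle on the worktop, 42 mm across, 131 mm tall. Origin: middle of its underside.
Not all that is in view belongs to the job. Leave any red look-alike of the part that bears pack_center alone.

How it is judged:
By the outcome, as a careful person would: the job done as asked, in the order asked, and still so for the second after the job is handed in, with the robot touching nothing.
It also fails if it takes over 67 s, if anything falls off the work surface, if the arm or the gripper's body presses on something with over 40 N, if the wrist force passes 120 N, or if a joint passes its speed limit or range.

## Working session

There is one attempt and no reset: what is moved stays moved. The work goes in short steps, Python scripts to look and compute and a tool call to move; the robot and the scene stay as the last step left them, time stands still between calls to the robot, and variables do not carry over. Pictures are saved under pics/ and viewed, about 8 in all and at most 12, crops included, and the job is handed in when it is done.

Besides the shell and the picture viewer there is one more tool, called after "Call:" by a JSON object that holds its "api" and its "payload". carry_out: Moves the arm, as the interface text tells. Its arguments: {"type":"object","properties":{"motion":{"type":"array","items":{"type":"array","items":{"type":"number"}}},"jaw":{"type":"number"},"squeeze":{"type":"number"}},"required":["motion"]}

```bash
mkdir -p pics; ls; python3 - <<'E'
from workcell import telemetry, eyes, job, ctrl
import cv2,numpy as np
s=telemetry.observe();print(s['time'],s['tool_pos'],np.round(s['ee_rot'],3),s['force'],s['finger_gap'],ctrl.tips_ahead)
for n in("scene","top"):
    im=eyes.snapshot(n)[...,::-1];cv2.imwrite(f'pics/{n}0.png',im)
    c=eyes.camera_info(n);print(n,c)
a=cv2.imread('pics/scene0.png');b=cv2.imread('pics/top0.png')
E
```

```text
pics
0.0 [211.17365109 533.99115583 223.21375158] [[ 0.93  -0.001  0.368]
 [-0.368 -0.002  0.93 ]
 [-0.    -1.    -0.002]] [0.2565196  0.52582906 0.20233628] 0.9973256676736131 19.0
scene {'camera_matrix': array([[348.53017682,   0.        , 258.00188985],
       [  0.        , 348.53017682, 190.00789616],
       [  0.        ,   0.        ,   1.        ]]), 'rvec': array([ 2.24342957, -1.07177456,  0.38176873]), 'tvec': array([-324.97137727,  376.02834531,  699.86939963])}
top {'camera_matrix': array([[358.37145794,   0.        , 250.41553659],
       [  0.        , 358.37145794, 193.23722661],
       [  0.        ,   0.        ,   1.        ]]), 'rvec': array([ 2.16174135, -2.03978347,  0.21854013]), 'tvec': array([  9.86302363, 552.77562397, 908.23098605])}
```

View pics/scene0.png

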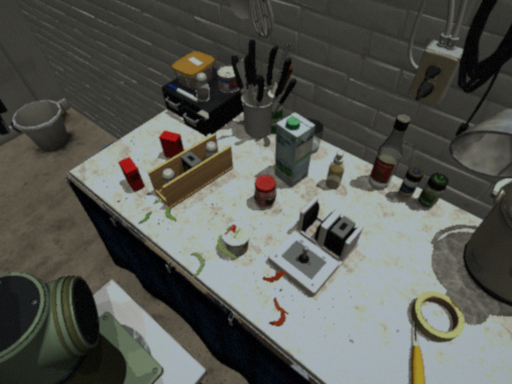

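View pics/top0.png

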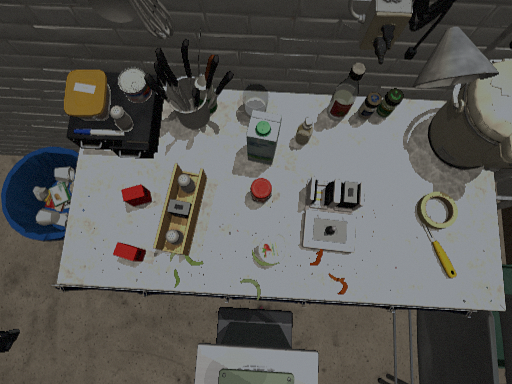

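Scene: the rack is at top-view (180,210), with the grey-capped pack in its middle at (179,207) and shakers at (185,181) and (173,237). The red look-alikes at (136,196) and (128,252) are to be left alone. The checker is at (331,212), with the spare apparently on the right. I'll confirm in an enlarged crop.

```bash
python3 - <<'E'
import cv2,numpy as np
b=cv2.imread('pics/top0.png');a=cv2.imread('pics/scene0.png')
f=lambda im,x,y,w,h,s:cv2.resize(im[y:y+h,x:x+w],None,fx=s,fy=s,interpolation=cv2.INTER_CUBIC)
g=lambda im:np.clip(255*(im/255.)**.6,0,255).astype('uint8')
A=f(b,145,155,80,110,5);B=f(b,292,165,80,110,5)
cv2.imwrite('pics/crop1.png',g(np.hstack([A,B])))
A=f(a,140,130,100,75,4);B=f(a,260,190,100,110,4)
B2=np.zeros((440,400,3),'uint8');B2[:300]=A
cv2.imwrite('pics/crop2.png',g(np.hstack([B2,B])))
E
```

```text
(no output)
```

View pics/crop1.png

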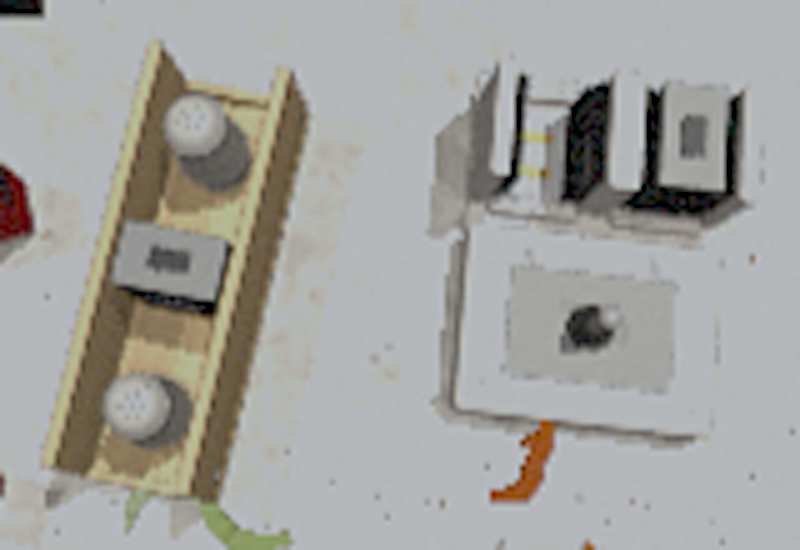

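View pics/crop2.png

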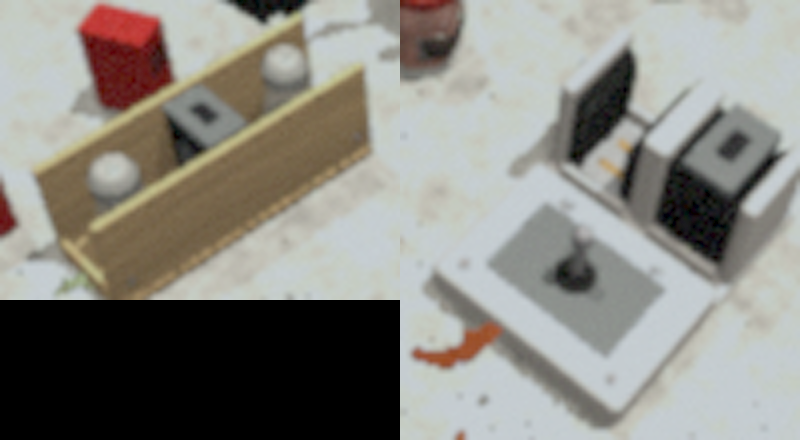

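The crop confirms that the grey-capped black pack is in the middle place of the rack. The empty bay with yellow contacts is the left one (+y), crop (535,150), and the spare is on the right at (693,135). Next I'll fit the poses from the corners.

```bash
cat > h.py <<'E'
import numpy as np,cv2
from scipy.optimize import least_squares
from workcell import telemetry, eyes, job, ctrl
def proj(n,P,c=None):
    c=c or eyes.camera_info(n)
    R=cv2.Rodrigues(c['rvec'])[0];p=np.atleast_2d(P)@R.T+np.ravel(c['tvec']);K=c['camera_matrix']
    if n=='wrist':
        r=np.linalg.norm(p[:,:2],axis=1);th=np.arctan2(r,p[:,2]);p=np.c_[p[:,:2]/r[:,None]*th[:,None],np.ones(len(p))]
    else: p=p/p[:,2:]
    return (p@K.T)[:,:2]
def place(q,L):
    c,s=np.cos(q[2]),np.sin(q[2]);L=np.atleast_2d(L).astype(float)
    return np.c_[q[0]+c*L[:,0]-s*L[:,1],q[1]+s*L[:,0]+c*L[:,1],L[:,2]]
def fit(obs,q0,cams=None):  # obs: list of (cam, pix Nx2, local Nx3)
    cams=cams or {o[0]:eyes.camera_info(o[0]) for o in obs}
    f=lambda q:np.concatenate([(proj(n,place(q,L),cams[n])-p).ravel() for n,p,L in obs])
    r=least_squares(f,q0,x_scale=[10,10,.1],loss='soft_l1');return r.x,f(r.x).reshape(-1,2)
E
python3 - <<'E'
from h import *
t1=lambda P:np.array(P)/5.+[145-.4,155-.4]
t2=lambda P:(np.array(P)-[400,0])/5.+[292-.4,165-.4]
s1=lambda P:np.array(P)/4.+[140-.4,130-.4]
s2=lambda P:(np.array(P)-[400,0])/4.+[260-.4,190-.4]
# ground ray guess
def ray(n,px,z):
    c=eyes.camera_info(n);R=cv2.Rodrigues(c['rvec'])[0];o=-R.T@c['tvec'];d=R.T@np.linalg.inv(c['camera_matrix'])@[*px,1];return o+d*(z-o[2])/d[2]
print('pack top',ray('top',t1([[172,260]])[0],94),'spare',ray('top',t2([[694,135]])[0],96),'switch',ray('top',t2([[608,315]])[0],78))
print('pack scene',ray('scene',s1([[205,113]])[0],94),'spare',ray('scene',s2([[735,150]])[0],96),'switch',ray('scene',s2([[583,232]])[0],80))
p0=ray('top',t1([[172,260]])[0],94)
cap=np.array([[28,17,94],[28,-17,94],[-28,-17,94],[-28,17,94]])
# rack frame: x along length (away from robot ~ up in image)
rk=[[115,38.5,94],[-115,38.5,94],[115,-38.5,94],[-115,-38.5,94]]
o=[('top',t1([[149,42],[43,466],[293,69],[203,494]]),rk)]
o+=[('scene',s1([[300,12],[36,172],[365,66],[92,230]]),[[115,38.5,94],[-115,38.5,94],[115,-38.5,94],[-115,-38.5,94]])]
q,r=fit(o,[p0[0],p0[1],-.25]);print('rack',q,'\n',r.round(1))
# pack: its x across the rack
oc=[('top',t1([[230,238],[218,300],[112,284],[126,220]]),[[-17,-28,94],[-17,-28,94],[0,0,94],[0,0,94]])]
L=lambda a,b:[a,b,94]
oc=[('top',t1([[126,220],[231,238],[218,303],[112,284]]),[L(17,28),L(17,-28),L(-17,-28),L(-17,28)]),
    ('scene',s1([[165,97],[200,86],[245,128],[207,142]]),[L(-17,28),L(17,28),L(17,-28),L(-17,-28)])]
q,r=fit(oc,[p0[0],p0[1],q[2]]);print('pack(rackaxes)',q,'\n',r.round(1))
sp=ray('top',t2([[694,135]])[0],96)
ck=[('top',t2([[669,83],[730,84],[724,192],[661,188],[455,408],[710,435],[608,315]]),[[28,-17,96],[28,-51,96],[-28,-51,96],[-28,-17,96],[-149,70,30],[-149,-70,30],[-97,0,78]]),
 ('scene',s2([[735,107],[780,135],[737,195],[685,160],[435,270],[612,413],[583,234]]),[[28,-17,96],[28,-51,96],[-28,-51,96],[-28,-17,96],[-149,70,30],[-149,-70,30],[-97,0,78]])]
L=[np.array(x[2])-[0,0,0] for x in ck]
for x in ck:
    for l in x[2][:4]: pass
q,r=fit(ck,[sp[0],sp[1]+34,-.05]);print('checker',q,'\n',r.round(1))
print(place(q,[0,34,54]),place(q,[-97,0,78]))
E
```

```text
pack top [497.87661564 223.80827674  94.        ] spare [ 562.7503842  -218.10042008   96.        ] switch [ 468.57763308 -178.24281161   78.        ]
pack scene [496.73201882 222.74580386  94.        ] spare [ 559.22174883 -221.83377602   96.        ] switch [ 466.99426571 -179.58743488   80.        ]
rack [ 4.96258546e+02  2.22956989e+02 -1.29587178e-01] 
 [[ 0.7 -0.2]
 [ 0.8  0.7]
 [ 0.1 -0.5]
 [-1.5  0.9]
 [-0.3 -0.4]
 [-1.4 -0.9]
 [ 0.5 -1.1]
 [ 0.8  0.5]]
pack(rackaxes) [ 4.97095535e+02  2.23968601e+02 -1.44414282e-01] 
 [[ 0.3 -0.1]
 [ 0.2  0.5]
 [-0.4  0.2]
 [-0.2 -0.3]
 [-1.1  1.5]
 [ 0.1 -1.6]
 [ 0.8 -1.7]
 [ 0.2  0.9]]
checker [ 5.63636511e+02 -1.85950396e+02 -6.37340958e-02] 
 [[-0.2 -0.2]
 [ 0.7  1.1]
 [ 0.6  0.4]
 [ 0.  -0.4]
 [-0.1  0.2]
 [ 0.8  1.2]
 [ 0.6  0.7]
 [ 0.4 -1.5]
 [ 1.3 -0.6]
 [-1.4 -0.5]
 [-0.7 -0.3]
 [-1.3 -2. ]
 [ 1.1 -0.2]
 [-0.1  0. ]]
[[ 565.80200375 -152.01942725   54.        ]] [[ 466.83345325 -179.77237328   78.        ]]
```

```bash
python3 - <<'E'
from h import *
def ray(n,px,z):
    c=eyes.camera_info(n);R=cv2.Rodrigues(c['rvec'])[0];o=-R.T@c['tvec'];d=R.T@np.linalg.inv(c['camera_matrix'])@[*px,1];return o+d*(z-o[2])/d[2]
for k,n,p,z in[('jar','top',(261,189),85),('jar','scene',(265,183),85),('pot','top',(266,254),71),('pot','scene',(235,234),71),('spot','top',(232,222),0),('redA','top',(137,193),84),('carton','top',(265,133),200),('mist','top',(305,125),131),('edge','top',(230,297),0)]: print(k,n,ray(n,p,z).round())
E
```

```text
jar top [559.  14.  85.]
jar scene [559.  11.  85.]
pot top [391.  -8.  71.]
pot scene [398. -26.  71.]
spot top [479.  90.   0.]
redA top [530. 340.  84.]
carton top [670.  13. 200.]
mist top [726. -91. 131.]
edge top [275.  81.   0.]
```

```bash
cat >> h.py <<'E'
def go(x,y,z,jaw):  # print shift cm + spin deg from the current pose to TCP target / jaw angle (deg)
    s=telemetry.observe();R=np.array(s['ee_rot']);p=np.array(s['tool_pos'])
    a=np.degrees(np.arctan2(R[1,2],R[0,2]));d=(a-jaw+90)%180-90
    print('t',s['time'],'at',p.round(1),'jaw',a.round(2),'gap',round(s['finger_gap'],3),'F',np.round(s['force'],1),'j6',round(s['joints'][5],2),'| move',(R.T@(np.array([x,y,z])-p)/10).round(2),d.round(2))
E
python3 -c "
from h import *
go(497,224,225,-7.8)"
```

```text
t 0.1 at [211.2 534.  223.3] jaw 68.41 gap 0.996 F [0.2 0.6 0.5] j6 -0.15 | move [ 37.98  -0.14 -18.32] 76.21
```

Call:
{"api": "carry_out", "payload": {"motion": [[37.98,-0.14,-18.32,76.2],[37.98,-0.14,-18.32,76.2],[37.98,-0.14,-18.32,76.2],[37.98,-0.14,-18.32,76.2],[37.98,-0.14,-18.32,76.2],[37.98,-0.14,-18.32,76.2],[37.98,-0.14,-18.32,76.2],[37.98,-0.14,-18.32,76.2],[37.98,-0.14,-18.32,76.2],[37.98,-0.14,-18.32,76.2]], "jaw": 93}}

```text
time: 1.1
tool_pos: [499.1, 221.8, 225.2]
ee_rot: [[-0.141, -0.0, 0.99], [-0.99, -0.001, -0.141], [0.001, -1.0, -0.0]]
force: [-0.0, -0.1, -0.8]
finger_gap: 0.632
```

```bash
python3 -c "
from h import *
go(497,224,225,-7.8)"
```

```text
t 1.1 at [499.1 221.8 225.2] jaw -8.12 gap 0.632 F [-0.  -0.1 -0.8] j6 0.4 | move [-0.19  0.02 -0.24] -0.32
```

```bash
python3 - <<'E'
from h import *
go(497,224,225,-7.8)
c=eyes.camera_info('wrist');im=eyes.snapshot('wrist')[...,::-1]
go(497,224,225,-7.8)
print(c)
import pickle;pickle.dump(c,open('w1.pkl','wb'));cv2.imwrite('pics/w1raw.png',im)
g=np.clip(255*(im/255.)**.6,0,255).astype('uint8')
q=[497,224,-.144]
P=place(q,[[17,28,94],[17,-28,94],[-17,-28,94],[-17,28,94]]);u=proj('wrist',P,c);print(u.round(1))
s=1.5625;b=cv2.resize(g,None,fx=s,fy=s,interpolation=cv2.INTER_CUBIC)
for p in u: cv2.circle(b,tuple(int(v) for v in p*s),3,(0,255,0),1)
cv2.imwrite('pics/w1.png',b)
E
```

```text
t 1.1 at [499.1 221.8 225.2] jaw -8.12 gap 0.632 F [-0.  -0.1 -0.8] j6 0.4 | move [-0.19  0.02 -0.24] -0.32
t 1.15 at [497.7 223.3 225.1] jaw -7.89 gap 0.636 F [-0.5  0.7 -0.5] j6 0.4 | move [-0.06  0.01 -0.08] -0.09
{'camera_matrix': array([[297.31863964,   0.        , 262.08771443],
       [  0.        , 297.31863964, 188.53749472],
       [  0.        ,   0.        ,   1.        ]]), 'rvec': array([-2.83478417,  0.20122473,  0.03118571]), 'tvec': array([-461.6853608 ,  237.6725996 ,  467.33670326])}
[[278.5 146.7]
 [277.5 201.8]
 [243.8 201.8]
 [243.  146.6]]
```

View pics/w1.png

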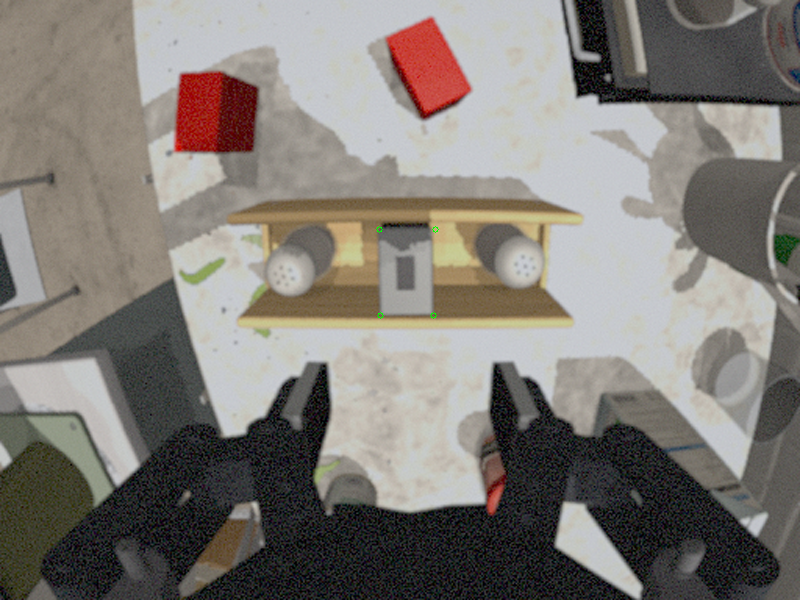

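The wrist view shows the predicted cap corners (380–434, 230–316) sitting on the real cap, and the fingers straddle it with the shakers clear. Descending.

Call:
{"api": "carry_out", "payload": {"motion": [[0,3,0,0],[0,6,0,0],[0,8,0,0],[0,10,0,0],[0,12,0,0],[0,13.5,0,0],[0,15,0,0],[0,16,0,0],[0,16,0,0],[0,16,0,0]]}}

```text
time: 2.15
tool_pos: [497.4, 224.9, 66.0]
ee_rot: [[-0.135, 0.0, 0.991], [-0.991, 0.0, -0.135], [-0.0, -1.0, 0.0]]
force: [0.5, -0.1, 0.5]
finger_gap: 0.637
```

Call:
{"api": "carry_out", "payload": {"motion": [[0,0,0,0],[0,0,0,0],[0,0,0,0],[0,0,0,0],[0,0,0,0],[0,0,0,0],[0,0,0,0],[0,0,0,0]], "jaw": 255, "squeeze": 45}}

```text
time: 2.95
tool_pos: [498.2, 224.9, 67.0]
ee_rot: [[-0.136, 0.002, 0.991], [-0.991, 0.001, -0.136], [-0.001, -1.0, 0.002]]
force: [-2.1, 1.0, 6.8]
finger_gap: 0.388
```

Call:
{"api": "carry_out", "payload": {"motion": [[0,-1,0,0],[0,-2,0,0],[0,-4,0,0],[0,-6,0,0],[0,-8,0,0],[0,-10,0,0],[0,-12,0,0],[0,-12.5,0,0],[0,-12.5,0,0]]}}

```text
time: 3.85
tool_pos: [497.9, 224.7, 191.9]
ee_rot: [[-0.136, 0.002, 0.991], [-0.991, 0.001, -0.136], [-0.001, -1.0, 0.002]]
force: [-0.1, -0.3, -2.3]
finger_gap: 0.39
```

```bash
python3 -c "
from h import *
go(460,90,190,-7.8)"
```

```text
t 3.85 at [497.9 224.7 191.9] jaw -7.79 gap 0.39 F [-0.1 -0.3 -2.3] j6 0.4 | move [13.86  0.17 -1.93] 0.01
```

Call:
{"api": "carry_out", "payload": {"motion": [[2,0,-0.3,0],[5,0,-0.7,0],[8,0,-1.1,0],[11,0,-1.5,0],[13,0,-1.8,0],[13.9,0,-1.9,0],[13.9,4,-1.9,0],[13.9,8,-1.9,0],[13.9,11.5,-1.9,0],[13.9,12.5,-1.9,0]]}}

```text
time: 4.85
tool_pos: [455.1, 89.8, 61.2]
ee_rot: [[-0.135, -0.01, 0.991], [-0.991, 0.0, -0.135], [0.001, -1.0, -0.01]]
force: [-0.8, 0.6, -2.4]
finger_gap: 0.386
```

Call:
{"api": "carry_out", "payload": {"motion": [[0,0.2,0,0],[0,0.4,0,0],[0,0.6,0,0],[0,0.6,0,0],[0,0.6,0,0]]}}

```text
time: 5.35
tool_pos: [460.6, 89.5, 60.9]
ee_rot: [[-0.135, 0.002, 0.991], [-0.991, 0.0, -0.135], [-0.0, -1.0, 0.002]]
force: [0.1, -0.2, -3.2]
finger_gap: 0.385
```

```bash
python3 - <<'E'
from h import *
go(460,90,57,-7.8)
im=eyes.snapshot('scene')[...,::-1]
cv2.imwrite('pics/s2.png',cv2.resize(im[100:260,120:320],None,fx=4,fy=4,interpolation=cv2.INTER_CUBIC)[:600])
E
```

```text
t 5.35 at [460.6  89.5  60.9] jaw -7.79 gap 0.385 F [ 0.1 -0.2 -3.2] j6 0.14 | move [-0.04  0.39 -0.07] 0.01
```

Call:
{"api": "carry_out", "payload": {"motion": [[0,0.1,0,0],[0,0.2,0,0],[0,0.3,0,0],[0,0.35,0,0],[0,0.35,0,0],[0,0.35,0,0]]}}

```text
time: 6.0
tool_pos: [459.8, 89.4, 57.0]
ee_rot: [[-0.135, -0.0, 0.991], [-0.991, -0.0, -0.135], [0.0, -1.0, -0.0]]
force: [-1.6, -1.1, 5.6]
finger_gap: 0.387
```

Call:
{"api": "carry_out", "payload": {"motion": [[0,0,0,0],[0,0,0,0],[0,0,0,0],[0,0,0,0],[0,0,0,0]], "jaw": 80}}

```text
time: 6.5
tool_pos: [459.7, 89.4, 56.2]
ee_rot: [[-0.136, -0.0, 0.991], [-0.991, 0.0, -0.136], [-0.0, -1.0, -0.0]]
force: [-0.6, 0.5, 0.2]
finger_gap: 0.687
```

Call:
{"api": "carry_out", "payload": {"motion": [[0,-1,0,0],[0,-3,0,0],[0,-6,0,0],[0,-9,0,0],[0,-12,0,0],[0,-13,0,0],[0,-13,0,0],[0,-13,0,0]]}}

```text
time: 7.3
tool_pos: [458.8, 89.4, 185.2]
ee_rot: [[-0.136, -0.002, 0.991], [-0.991, -0.0, -0.136], [0.0, -1.0, -0.002]]
force: [-0.7, 0.8, -0.6]
finger_gap: 0.684
```

```bash
python3 - <<'E'
from h import *
c=eyes.camera_info('wrist');im=eyes.snapshot('wrist')[...,::-1]
go(460,90,57,82.2)
import pickle;pickle.dump(c,open('w2.pkl','wb'))
q=[460,90,-.136]
P=place(q,[[17,28,84],[17,-28,84],[-17,-28,84],[-17,28,84],[17,-28,0],[-17,-28,0]]);u=proj('wrist',P,c);print(u.round(1))
g=np.clip(255*(im/255.)**.6,0,255).astype('uint8')
x0,y0=160,60;s=4;b=cv2.resize(g[y0:y0+150,x0:x0+200],None,fx=s,fy=s,interpolation=cv2.INTER_CUBIC)
for p in u: cv2.circle(b,tuple(int(v) for v in (p-[x0,y0]+.5)*s),3,(0,255,0),1)
cv2.imwrite('pics/w2.png',b)
E
```

```text
t 7.35 at [458.3  89.4 184.6] jaw -7.79 gap 0.687 F [-0.3 -0.1 -0.1] j6 0.14 | move [-0.09 12.76  0.2 ] -89.99
[[284.4 153.6]
 [283.1 214.1]
 [245.9 214.1]
 [244.9 153.5]
 [278.5 187.3]
 [249.7 187.3]]
```

View pics/w2.png

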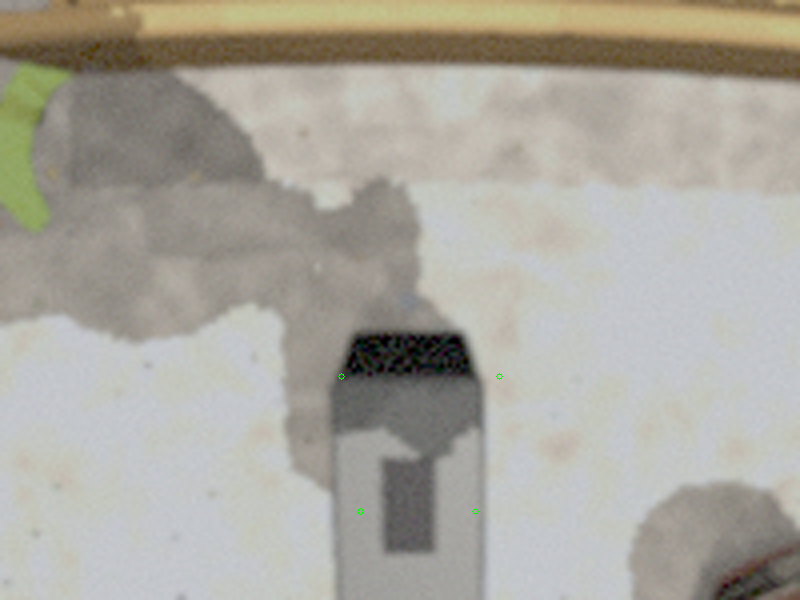

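The pack stands upright, with its cap edges at crop x 331 and 482 and its far end at y 377. That is about 3 px left of prediction, possibly because the arm was still settling. I'll re-measure at rest, numerically.

Call:
{"api": "carry_out", "payload": {"motion": [[0,0,0,0],[0,0,0,0],[0,0,0,0],[0,0,0,0]]}}

```text
time: 7.75
tool_pos: [459.5, 89.4, 185.9]
ee_rot: [[-0.136, -0.001, 0.991], [-0.991, -0.0, -0.136], [0.0, -1.0, -0.001]]
force: [1.0, -0.3, -0.2]
finger_gap: 0.686
```

```bash
python3 - <<'E'
from h import *
go(460,90,57,82.2)
c=eyes.camera_info('wrist');im=eyes.snapshot('wrist')[...,::-1]
go(460,90,57,82.2)
g=cv2.GaussianBlur(im,(3,3),0).mean(2)
for r in (175,185,195,205):
    d=np.diff(g[r,225:300]);print(r,[int(v) for v in g[r,234:292]])
print('col',[int(v) for v in g[135:235,250:265].mean(1)])
for q in([460,90,-.136],[457,90,-.136]):
  P=place(q,[[17,28,84],[17,-28,84],[-17,-28,84],[-17,28,84],[17,0,84],[-17,0,84],[0,28,84],[0,-28,84],[0,28,0]]);print(proj('wrist',P,c).round(1).tolist())
E
```

```text
t 7.75 at [459.5  89.4 185.9] jaw -7.79 gap 0.686 F [ 1.  -0.3 -0.2] j6 0.14 | move [-0.07 12.89  0.06] -89.99
t 7.8 at [459.6  89.4 186. ] jaw -7.79 gap 0.686 F [ 0.3  0.3 -0.7] j6 0.14 | move [-0.07 12.9   0.04] -89.99
175 [110, 111, 113, 112, 112, 112, 107, 97, 91, 98, 110, 116, 117, 117, 118, 119, 120, 119, 117, 108, 91, 73, 65, 64, 66, 66, 65, 67, 67, 62, 55, 51, 55, 70, 91, 111, 121, 124, 124, 125, 126, 127, 127, 124, 117, 117, 133, 153, 162, 163, 162, 164, 166, 168, 168, 169, 169, 169]
185 [166, 166, 166, 166, 165, 166, 163, 147, 123, 108, 108, 114, 117, 117, 118, 118, 118, 119, 118, 111, 94, 70, 54, 48, 47, 48, 50, 51, 50, 49, 49, 50, 55, 70, 93, 113, 123, 125, 126, 125, 124, 124, 125, 122, 116, 116, 132, 153, 165, 166, 166, 166, 167, 166, 164, 163, 163, 164]
195 [167, 166, 165, 165, 165, 165, 164, 156, 134, 111, 104, 110, 115, 116, 116, 115, 116, 116, 117, 112, 95, 72, 54, 48, 47, 47, 47, 48, 48, 47, 48, 48, 53, 72, 96, 114, 121, 122, 122, 122, 123, 123, 123, 120, 113, 115, 133, 155, 166, 169, 168, 168, 167, 168, 169, 170, 169, 169]
205 [165, 163, 162, 162, 161, 161, 161, 15
[... 280 characters left out ...]
, 74, 55, 30, 12, 5, 5, 5, 6, 8, 9, 8, 10, 17, 29, 41, 49, 55, 57, 58, 59, 60, 61, 61, 61, 62, 69, 80, 91, 97, 101, 106, 109, 105, 94, 80, 73, 71, 71, 71, 71, 71, 71, 72, 72, 72, 71, 71, 71, 70, 71, 70, 69, 69, 70, 71, 72, 80, 96, 110, 117, 117, 117, 116, 116, 116, 116, 116, 116, 115, 115, 115, 113, 112, 118, 135, 152, 161, 162, 160, 157, 154, 151, 149, 148, 149, 150, 150, 148, 146, 144, 142, 139, 138, 138]
[[283.6, 153.6], [282.3, 214.0], [245.2, 214.0], [244.2, 153.5], [283.0, 184.7], [244.6, 184.6], [263.9, 153.5], [263.8, 214.0], [263.5, 140.2]]
[[280.1, 154.0], [279.1, 214.4], [242.0, 214.4], [240.7, 154.0], [279.6, 185.1], [241.3, 185.1], [260.4, 154.0], [260.5, 214.4], [260.9, 140.6]]
```

Call:
{"api": "carry_out", "payload": {"motion": [[29.3,-1.2,14.4,-4.1],[29.3,-1.2,14.4,-4.1],[29.3,-1.2,14.4,-4.1],[29.3,-1.2,14.4,-4.1],[29.3,-1.2,14.4,-4.1],[29.3,-1.2,14.4,-4.1],[29.3,-1.2,14.4,-4.1],[29.3,-1.2,14.4,-4.1],[29.3,-1.2,14.4,-4.1],[29.3,-1.2,14.4,-4.1]]}}

```text
time: 8.8
tool_pos: [562.2, -219.2, 197.9]
ee_rot: [[-0.063, -0.001, 0.998], [-0.998, 0.001, -0.063], [-0.001, -1.0, -0.001]]
force: [-0.2, -0.3, -0.7]
finger_gap: 0.684
```

Call:
{"api": "carry_out", "payload": {"motion": [[0,0,0,0],[0,0,0,0],[0,0,0,0],[0,0,0,0],[0,0,0,0]]}}

```text
time: 9.3
tool_pos: [562.6, -220.1, 198.4]
ee_rot: [[-0.064, 0.0, 0.998], [-0.998, -0.0, -0.064], [0.0, -1.0, 0.0]]
force: [0.6, -0.4, 1.6]
finger_gap: 0.683
```

```bash
python3 - <<'E'
from h import *
go(562,-220,198,-3.65)
c=eyes.camera_info('wrist');im=eyes.snapshot('wrist')[...,::-1]
go(562,-220,198,-3.65)
import pickle;pickle.dump(c,open('w3.pkl','wb'));cv2.imwrite('pics/w3raw.png',im)
q=[563.6,-186,-.0637]
P=place(q,[[28,-17,96],[28,-51,96],[-28,-51,96],[-28,-17,96],[-97,0,78]]+[[x,y,96] for x in(32,-32) for y in (70,0)]);u=proj('wrist',P,c);print(u.round(1).tolist())
g=np.clip(255*(im/255.)**.6,0,255).astype('uint8')
x0,y0=120,60;s=4;b=cv2.resize(g[y0:y0+150,x0:x0+200],None,fx=s,fy=s,interpolation=cv2.INTER_CUBIC)
y0=85;b=cv2.resize(g[y0:y0+150,x0:x0+200],None,fx=s,fy=s,interpolation=cv2.INTER_CUBIC)
for p in u: cv2.circle(b,tuple(int(v) for v in (p-[x0,y0]+.5)*s),3,(0,255,0),1)
cv2.imwrite('pics/w3.png',b)
E
```

```text
t 9.3 at [ 562.6 -220.1  198.4] jaw -3.67 gap 0.683 F [ 0.6 -0.4  1.6] j6 -0.45 | move [-0.01  0.04 -0.07] -0.02
t 9.35 at [ 562.6 -220.3  198.4] jaw -3.68 gap 0.688 F [0.2 0.6 0.3] j6 -0.45 | move [-0.02  0.04 -0.07] -0.03
[[293.7, 166.5], [292.6, 203.0], [231.0, 203.1], [229.8, 166.5], [160.4, 145.8], [299.9, 66.2], [298.8, 147.4], [223.5, 66.2], [224.7, 147.4]]
```

View pics/w3.png

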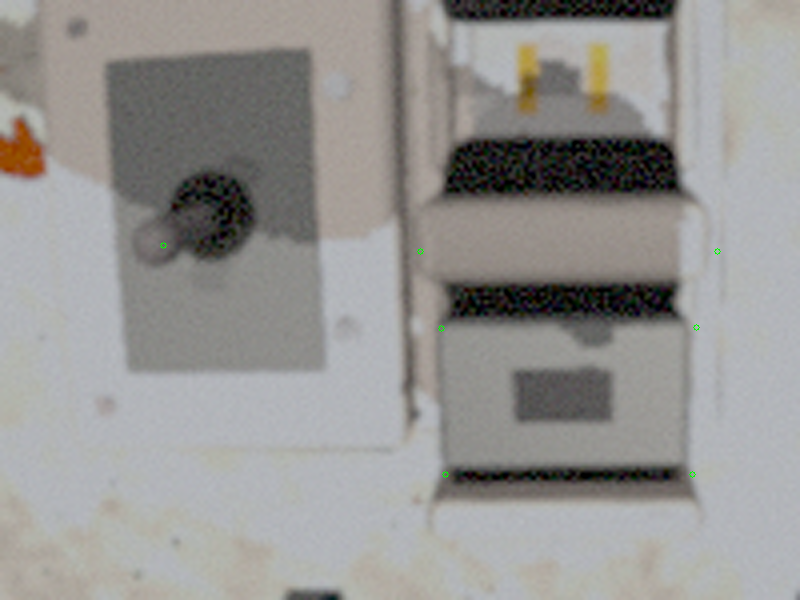

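```bash
python3 - <<'E'
import cv2,numpy as np
im=cv2.imread('pics/w3raw.png');g=cv2.GaussianBlur(im,(3,3),0).mean(2)
for r in(172,180,186,194): print(r,'L',[int(v) for v in g[r,224:238]],'R',[int(v) for v in g[r,285:299]])
for c in (236,245,285): print(c,'T',[int(v) for v in g[155:172,c-2:c+3].mean(1)],'B',[int(v) for v in g[195:212,c-2:c+3].mean(1)])
# empty bay cheeks: centre cheek edges
for c in (240,260,280): print(c,[int(v) for v in g[84:165,c-2:c+3].mean(1)])
E
```

```text
172 L [94, 110, 115, 111, 98, 87, 88, 96, 101, 101, 101, 101, 101, 101] R [112, 113, 113, 113, 110, 103, 99, 110, 129, 142, 146, 146, 145, 142]
180 L [88, 103, 111, 111, 103, 91, 86, 91, 97, 99, 99, 100, 100, 100] R [112, 112, 113, 114, 111, 102, 96, 105, 124, 140, 146, 146, 145, 139]
186 L [115, 137, 143, 142, 132, 112, 94, 89, 94, 97, 97, 96, 97, 97] R [111, 111, 111, 112, 108, 102, 104, 119, 135, 144, 145, 146, 146, 142]
194 L [141, 143, 144, 142, 134, 118, 97, 88, 91, 95, 96, 96, 96, 96] R [109, 110, 110, 109, 104, 100, 104, 119, 137, 145, 146, 145, 145, 145]
236 T [45, 25, 14, 11, 8, 5, 5, 6, 12, 28, 49, 72, 90, 99, 102, 102, 101] B [96, 96, 96, 96, 94, 84, 62, 33, 13, 12, 24, 41, 53, 63, 81, 107, 130]
245 T [44, 21, 8, 5, 5, 6, 5, 6, 13, 29, 49, 71, 89, 100, 104, 104, 103] B [98, 98, 97, 97, 95, 84, 62, 34, 12, 10, 27, 45, 56, 63, 79, 105, 129]
285 T [39, 20, 8, 5, 7, 8, 6, 8, 19, 36, 59, 85, 104, 113, 114, 113, 113] B [108, 108, 108, 108, 101, 83, 52, 24, 11, 15, 32, 50, 58, 67, 86, 113, 133]
240 [9, 12, 14, 12, 11, 24, 62, 104, 129, 137, 138, 139, 139, 138, 137, 137, 138, 137
[... 205 characters left out ...]
67, 47, 24, 10, 6, 6, 5, 4, 5, 13, 30]
260 [8, 7, 7, 6, 14, 44, 88, 125, 140, 141, 139, 136, 135, 134, 131, 119, 98, 78, 66, 60, 58, 59, 59, 60, 66, 75, 81, 83, 84, 84, 83, 83, 82, 76, 60, 37, 18, 7, 5, 6, 7, 7, 7, 6, 6, 5, 4, 7, 14, 31, 51, 70, 84, 93, 98, 101, 101, 101, 101, 100, 100, 99, 98, 98, 96, 95, 95, 92, 86, 77, 62, 39, 17, 5, 4, 4, 4, 4, 6, 14, 26]
280 [8, 7, 8, 6, 9, 33, 77, 116, 135, 140, 140, 139, 137, 136, 135, 136, 136, 137, 138, 138, 138, 138, 139, 139, 141, 142, 140, 135, 125, 114, 107, 104, 98, 85, 63, 37, 15, 6, 4, 6, 7, 6, 6, 6, 7, 7, 5, 6, 15, 31, 51, 71, 86, 94, 99, 102, 104, 104, 103, 102, 101, 100, 99, 98, 98, 97, 96, 93, 86, 76, 61, 40, 19, 8, 6, 6, 6, 6, 8, 15, 31]
```

```bash
python3 -c "
from h import *
go(459.8,89.3,186,82.2)"
```

```text
t 9.35 at [ 562.6 -220.3  198.4] jaw -3.68 gap 0.688 F [0.2 0.6 0.3] j6 -0.45 | move [-30.23   1.23 -12.25] -85.88
```

Call:
{"api": "carry_out", "payload": {"motion": [[-30.23,1.2,-12.25,-85.9],[-30.23,1.2,-12.25,-85.9],[-30.23,1.2,-12.25,-85.9],[-30.23,1.2,-12.25,-85.9],[-30.23,1.2,-12.25,-85.9],[-30.23,1.2,-12.25,-85.9],[-30.23,1.2,-12.25,-85.9],[-30.23,1.2,-12.25,-85.9],[-30.23,1.2,-12.25,-85.9],[-30.23,1.2,-12.25,-85.9]], "jaw": 15}}

```text
time: 10.35
tool_pos: [459.7, 89.6, 186.5]
ee_rot: [[0.992, 0.0, 0.128], [-0.128, -0.0, 0.992], [0.0, -1.0, -0.0]]
force: [1.0, 0.3, -0.7]
finger_gap: 0.94
```

Call:
{"api": "carry_out", "payload": {"motion": [[0,0,0,0],[0,0,0,0],[0,0,0,0],[0,0,0,0],[0,0,0,0],[0,0,0,0]]}}

```text
time: 10.95
tool_pos: [459.8, 89.1, 186.3]
ee_rot: [[0.991, -0.0, 0.136], [-0.136, -0.0, 0.991], [-0.0, -1.0, -0.0]]
force: [-0.2, -0.1, 0.1]
finger_gap: 0.939
```

```bash
python3 -c "
from h import *
go(459.8,89.3,56,82.2)"
```

```text
t 10.95 at [459.8  89.1 186.3] jaw 82.17 gap 0.939 F [-0.2 -0.1  0.1] j6 -1.43 | move [-1.000e-02  1.303e+01  2.000e-02] -0.03
```

Call:
{"api": "carry_out", "payload": {"motion": [[0,3,0,0],[0,6,0,0],[0,8,0,0],[0,10,0,0],[0,11.5,0,0],[0,12.5,0,0],[0,13,0,0],[0,13,0,0],[0,13,0,0]]}}

```text
time: 11.85
tool_pos: [460.5, 89.2, 56.9]
ee_rot: [[0.991, 0.001, 0.136], [-0.136, 0.0, 0.991], [0.001, -1.0, 0.0]]
force: [0.6, 0.9, 0.8]
finger_gap: 0.94
```

Call:
{"api": "carry_out", "payload": {"motion": [[0,0,0,0],[0,0,0,0],[0,0,0,0],[0,0,0,0],[0,0,0,0],[0,0,0,0],[0,0,0,0],[0,0,0,0]], "jaw": 255, "squeeze": 70}}

```text
time: 12.65
tool_pos: [461.3, 89.2, 57.5]
ee_rot: [[0.991, 0.003, 0.136], [-0.136, 0.0, 0.991], [0.003, -1.0, 0.0]]
force: [1.2, 0.5, 6.5]
finger_gap: 0.638
```

```bash
python3 -c "
from h import *
go(459.8,89.3,56,82.2)"
```

```text
t 12.65 at [461.3  89.2  57.5] jaw 82.21 gap 0.638 F [1.2 0.5 6.5] j6 -1.43 | move [-0.16  0.15 -0.01] 0.01
```

Call:
{"api": "carry_out", "payload": {"motion": [[0,-1,0,0],[0,-2.5,0,0],[0,-5,0,0],[0,-8,0,0],[0,-11,0,0],[0,-12.5,0,0],[0,-12.5,0,0],[0,-12.5,0,0],[0,-12.5,0,0]]}}

```text
time: 13.55
tool_pos: [458.1, 89.1, 179.4]
ee_rot: [[0.991, -0.004, 0.136], [-0.136, -0.0, 0.991], [-0.004, -1.0, -0.001]]
force: [-0.3, 0.6, -2.0]
finger_gap: 0.637
```

```bash
python3 -c "
from h import *
go(566.8,-151.6,182,-3.35)"
```

```text
t 13.55 at [458.1  89.1 179.4] jaw 82.21 gap 0.637 F [-0.3  0.6 -2. ] j6 -1.43 | move [ 14.03  -0.31 -22.38] 85.56
```

Call:
{"api": "carry_out", "payload": {"motion": [[3,0,-4,8],[6,0,-8,16],[8,0,-12,24],[10,0,-16,32],[12,0,-19,40],[13.9,0,-22.4,48],[13.9,0,-22.4,56],[13.9,0,-22.4,64],[13.9,0,-22.4,72],[13.9,0,-22.4,80]]}}

```text
time: 14.55
tool_pos: [565.8, -151.3, 178.7]
ee_rot: [[0.032, -0.004, 0.999], [-0.999, 0.002, 0.032], [-0.002, -1.0, -0.004]]
force: [-0.7, 0.4, -1.8]
finger_gap: 0.639
```

```bash
python3 -c "
from h import *
go(566.8,-151.6,182,-3.35)"
```

```text
t 14.55 at [ 565.8 -151.3  178.7] jaw 1.85 gap 0.639 F [-0.7  0.4 -1.8] j6 -0.44 | move [ 0.03 -0.33  0.1 ] 5.2
```

Call:
{"api": "carry_out", "payload": {"motion": [[0,0,0,5.2],[0,0,0,5.2],[0,0,0,5.2],[0,0,0,5.2],[0,0,0,5.2],[0,0,0,5.2]]}}

```text
time: 15.15
tool_pos: [567.2, -151.6, 181.2]
ee_rot: [[-0.052, -0.0, 0.999], [-0.999, 0.0, -0.052], [-0.0, -1.0, -0.0]]
force: [-0.4, -0.6, -2.6]
finger_gap: 0.634
```

```bash
python3 - <<'E'
from h import *
go(566.8,-151.6,182,-3.35)
c=eyes.camera_info('wrist');im=eyes.snapshot('wrist')[...,::-1]
cv2.imwrite('pics/w4raw.png',im)
s=telemetry.observe();R=np.array(s['ee_rot']);p=np.array(s['tool_pos'])
# cap corners if pack at tool-x offset -1.1 (top 27mm above TCP)
for off in(-1.1,):
  P=[p+R@np.array([off+a*17,-27,b*28]) for a in(-1,1) for b in(-1,1)]
  print(proj('wrist',P,c).round(1).tolist())
q=[565.0,-184.4,-.058]
# apparent (bias-in) geometry at z96
print('cheek/bay pts',proj('wrist',place([q[0]-2.3,q[1],q[2]],[[32,34,96],[-32,34,96],[32,17,96],[-32,17,96],[-32,70,96]]),c).round(1).tolist())
g=np.clip(255*(im/255.)**.6,0,255).astype('uint8')
x0,y0=160,60;b=cv2.resize(g[y0:y0+150,x0:x0+200],None,fx=4,fy=4,interpolation=cv2.INTER_CUBIC)
cv2.imwrite('pics/w4.png',b)
E
```

```text
t 15.15 at [ 567.2 -151.6  181.2] jaw -2.96 gap 0.634 F [-0.4 -0.6 -2.6] j6 -0.36 | move [ 0.   -0.08 -0.04] 0.39
[[203.6, 227.5], [324.6, 227.4], [209.3, 287.1], [318.5, 287.0]]
cheek/bay pts [[298.5, 190.2], [222.0, 189.8], [297.6, 209.2], [222.7, 208.7], [220.7, 147.2]]
```

View pics/w4.png

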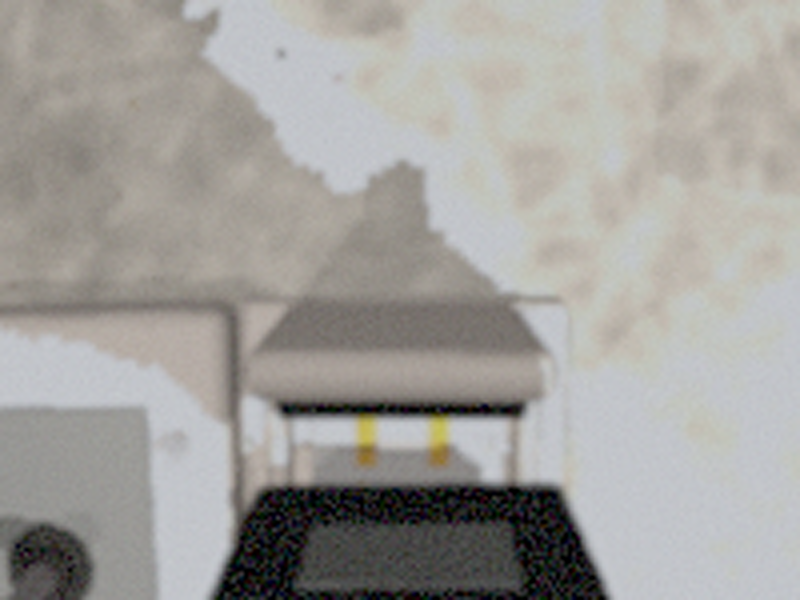

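The held pack's lower far edge is at crop y≈487, between x≈262 and 560. The outer cheek's top edge is at y≈350, against 349 predicted, so the bay's y is confirmed.

```bash
python3 - <<'E'
from h import *
im=cv2.imread('pics/w4raw.png');g=cv2.GaussianBlur(im,(3,3),0).mean(2)
for c in (235,262,290): print(c,[int(v) for v in g[174:190,c-3:c+4].mean(1)])
for r in (186,192): print(r,'L',[int(v) for v in g[r,214:234]],'R',[int(v) for v in g[r,292:312]])
c=eyes.camera_info('wrist');s=telemetry.observe();R=np.array(s['ee_rot']);p=np.array(s['tool_pos'])
for off in(0,-1,-2):
  print(off,proj('wrist',[p+R@np.array([off-17,57,b*28]) for b in(-1,1)],c).round(1).tolist())
go(566.8,-151.6,182,-3.35)
E
```

```text
235 [120, 119, 117, 116, 116, 108, 86, 51, 20, 7, 5, 4, 4, 6, 7, 7]
262 [89, 90, 91, 90, 89, 83, 66, 39, 17, 7, 4, 4, 4, 5, 5, 6]
290 [138, 136, 135, 134, 130, 117, 87, 48, 17, 6, 5, 6, 7, 8, 7, 5]
186 L [167, 165, 152, 122, 85, 61, 58, 61, 50, 30, 14, 9, 10, 7, 4, 3, 5, 6, 5, 5] R [7, 10, 9, 5, 3, 4, 4, 7, 20, 51, 96, 136, 159, 166, 167, 168, 168, 167, 167, 166]
192 L [168, 166, 154, 125, 85, 46, 19, 9, 6, 6, 8, 10, 6, 5, 8, 7, 5, 5, 7, 9] R [10, 8, 8, 9, 7, 4, 4, 5, 6, 7, 9, 24, 59, 104, 141, 160, 166, 167, 166, 167]
0 [[225.0, 180.7], [301.8, 180.7]]
-1 [[224.9, 179.3], [301.8, 179.3]]
-2 [[224.9, 178.0], [301.9, 178.0]]
t 15.2 at [ 567.2 -151.6  181.3] jaw -2.97 gap 0.639 F [-0.3  0.6 -2.4] j6 -0.36 | move [ 0.   -0.07 -0.04] 0.38
```

Call:
{"api": "carry_out", "payload": {"motion": [[-0.08,1,-0.04,0.4],[-0.08,2,-0.04,0.4],[-0.08,2.8,-0.04,0.4],[-0.08,3.5,-0.04,0.4],[-0.08,4,-0.04,0.4],[-0.08,4.5,-0.04,0.4],[-0.08,5,-0.04,0.4],[-0.08,5,-0.04,0.4],[-0.08,5,-0.04,0.4]]}}

```text
time: 16.1
tool_pos: [566.9, -151.0, 131.4]
ee_rot: [[-0.059, 0.0, 0.998], [-0.998, -0.0, -0.059], [0.0, -1.0, 0.0]]
force: [-0.5, -0.3, -3.0]
finger_gap: 0.638
```

```bash
python3 -c "
from h import *
go(566.8,-150.8,130,-3.35);print(telemetry.observe()['torque'])"
```

```text
t 16.1 at [ 566.9 -151.   131.4] jaw -3.39 gap 0.638 F [-0.5 -0.3 -3. ] j6 -0.35 | move [-0.02  0.14 -0.01] -0.04
[-0.11377712  0.01872018  0.01524239]
```

No lateral force in the bevel. Next I'll push slowly into the foam.

Call:
{"api": "carry_out", "payload": {"motion": [[0,0.3,0,0],[0,0.6,0,0],[0,0.9,0,0],[0,1.2,0,0],[0,1.5,0,0],[0,1.8,0,0],[0,2.1,0,0],[0,2.4,0,0],[0,2.4,0,0]]}}

```text
time: 17.0
tool_pos: [566.9, -151.2, 106.6]
ee_rot: [[-0.059, 0.0, 0.998], [-0.998, -0.001, -0.059], [0.001, -1.0, 0.0]]
force: [2.5, -4.3, -0.4]
finger_gap: 0.638
```

```bash
python3 -c "
from h import *
go(566.8,-150.8,69,-3.35);print(telemetry.observe()['torque'])"
```

```text
t 17.0 at [ 566.9 -151.2  106.6] jaw -3.4 gap 0.638 F [ 2.5 -4.3 -0.4] j6 -0.35 | move [-0.04  3.76 -0.01] -0.05
[-1.12360492 -0.25322997 -0.20921418]
```

Call:
{"api": "carry_out", "payload": {"motion": [[0.05,0.3,0,0],[0.05,0.7,0,0],[0.05,1.1,0,0],[0.05,1.5,0,0],[0.05,1.9,0,0],[0.05,2.3,0,0],[0.05,2.7,0,0],[0.05,3.1,0,0],[0.05,3.3,0,0],[0.05,3.3,0,0]]}}

```text
time: 18.0
tool_pos: [566.9, -151.5, 73.7]
ee_rot: [[-0.059, 0.0, 0.998], [-0.998, -0.0, -0.059], [0.0, -1.0, 0.0]]
force: [0.1, -5.8, 0.7]
finger_gap: 0.633
```

Call:
{"api": "carry_out", "payload": {"motion": [[0,0.1,0,0],[0,0.2,0,0],[0,0.3,0,0],[0,0.3,0,0],[0,0.3,0,0]]}}

```text
time: 18.5
tool_pos: [567.0, -151.6, 71.1]
ee_rot: [[-0.059, 0.0, 0.998], [-0.998, -0.0, -0.059], [0.0, -1.0, 0.0]]
force: [1.2, -5.1, 2.5]
finger_gap: 0.64
```

```bash
python3 -c "
from h import *
go(566.8,-151.2,69,-3.35);print(telemetry.observe()['torque'])"
```

```text
t 18.5 at [ 567.  -151.6   71.1] jaw -3.39 gap 0.64 F [ 1.2 -5.1  2.5] j6 -0.35 | move [-0.04  0.21 -0.02] -0.04
[-1.00128556 -0.02386647 -0.2116662 ]
```

Call:
{"api": "carry_out", "payload": {"motion": [[0.04,0.1,0,0],[0.04,0.2,0,0],[0.04,0.25,0,0],[0.04,0.3,0,0],[0.04,0.3,0,0]]}}

```text
time: 19.0
tool_pos: [567.0, -151.8, 69.5]
ee_rot: [[-0.059, 0.0, 0.998], [-0.998, -0.0, -0.059], [0.0, -1.0, 0.0]]
force: [-1.9, -4.3, 9.4]
finger_gap: 0.638
```

Call:
{"api": "carry_out", "payload": {"motion": [[0,0.05,0,0],[0,0.1,0,0],[0,0.1,0,0],[0,0.1,0,0]]}}

```text
time: 19.4
tool_pos: [567.0, -151.9, 69.5]
ee_rot: [[-0.059, 0.0, 0.998], [-0.998, -0.0, -0.059], [0.0, -1.0, 0.0]]
force: [-4.2, -3.8, 15.0]
finger_gap: 0.64
```

The TCP stopped at 69.5 mm (12 + 57.5) and force is rising, so it has bottomed. One firmer press, then release.

Call:
{"api": "carry_out", "payload": {"motion": [[0,0.1,0,0],[0,0.2,0,0],[0,0.2,0,0],[0,0.2,0,0]]}}

```text
time: 19.8
tool_pos: [567.1, -152.0, 69.4]
ee_rot: [[-0.059, -0.0, 0.998], [-0.998, -0.001, -0.059], [0.001, -1.0, -0.0]]
force: [-7.7, -1.9, 24.6]
finger_gap: 0.631
```

Call:
{"api": "carry_out", "payload": {"motion": [[0,-0.2,0,0],[0,-0.2,0,0],[0,-0.2,0,0],[0,-0.2,0,0],[0,-0.2,0,0],[0,-0.2,0,0]], "jaw": 35}}

```text
time: 20.4
tool_pos: [566.5, -151.4, 66.7]
ee_rot: [[-0.059, -0.001, 0.998], [-0.998, 0.001, -0.059], [-0.001, -1.0, -0.001]]
force: [-1.1, -0.2, 0.1]
finger_gap: 0.862
```

Call:
{"api": "carry_out", "payload": {"motion": [[0,-1,0,0],[0,-3,0,0],[0,-6,0,0],[0,-9,0,0],[0,-12,0,0],[0,-13,0,0],[0,-13,0,0],[0,-13,0,0],[0,-13,0,0]]}}

```text
time: 21.3
tool_pos: [565.4, -151.1, 194.9]
ee_rot: [[-0.059, -0.004, 0.998], [-0.998, 0.002, -0.059], [-0.001, -1.0, -0.004]]
force: [-1.2, -0.8, 0.2]
finger_gap: 0.863
```

```bash
python3 - <<'E'
from h import *
go(562.6,-220.3,198.4,-3.67)
c=eyes.camera_info('wrist')
im=eyes.snapshot('wrist')[...,::-1];a=eyes.snapshot('scene')[...,::-1]
cv2.imwrite('pics/w5raw.png',im)
f=lambda im,x,y,w,h,s:cv2.resize(im[y:y+h,x:x+w],None,fx=s,fy=s,interpolation=cv2.INTER_CUBIC)
g=lambda im:np.clip(255*(im/255.)**.6,0,255).astype('uint8')
cv2.imwrite('pics/w5.png',g(np.hstack([f(im,170,110,160,180,2.5),f(a,260,185,100,112.5.__int__(),4)[:450]])) )
q=[565.0-2.3,-184.4,-.058]
for y0 in(34,-34): print(proj('wrist',place(q,[[a,y0+b,96] for a in(-28,28) for b in(17,-17)]),c).round(1).tolist())
E
```

```text
t 21.3 at [ 565.4 -151.1  194.9] jaw -3.39 gap 0.863 F [-1.2 -0.8  0.2] j6 -0.35 | move [ 6.92 -0.36  0.13] 0.28Traceback (most recent call last):
  File "<stdin>", line 8, in <module>
    return _nx.concatenate(arrs, 1, dtype=dtype, casting=casting)
           ~~~~~~~~~~~~~~~^^^^^^^^^^^^^^^^^^^^^^^^^^^^^^^^^^^^^^^
ValueError: all the input array dimensions except for the concatenation axis must match exactly, but along dimension 0, the array at index 0 has size 450 and the array at index 1 has size 448
```

```bash
python3 - <<'E'
from h import *
c=eyes.camera_info('wrist')
im=eyes.snapshot('wrist')[...,::-1];a=eyes.snapshot('scene')[...,::-1]
f=lambda im,x,y,w,h,s:cv2.resize(im[y:y+h,x:x+w],None,fx=s,fy=s,interpolation=cv2.INTER_CUBIC)
g=lambda im:np.clip(255*(im/255.)**.6,0,255).astype('uint8')
cv2.imwrite('pics/w5.png',g(np.hstack([f(im,170,110,160,176,2.5),f(a,260,187,100,110,4)])))
q=[565.0-2.3,-184.4,-.058]
for y0 in(34,-34): print(proj('wrist',place(q,[[a,y0+b,96] for a in(-28,28) for b in(17,-17)]),c).round(1).tolist())
E
```

```text
[[230.1, 166.9], [231.3, 203.9], [294.8, 166.9], [293.7, 203.9]]
[[232.7, 237.8], [234.2, 268.2], [292.3, 237.8], [290.9, 268.3]]
```

View pics/w5.png

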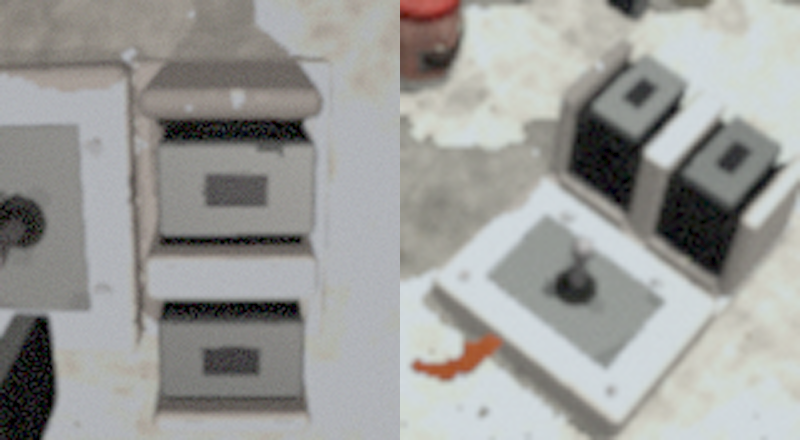

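Both caps are flush and level: the seated pack is at crop (236,190) and the spare at (231,360). The switch is upright. Next I'll approach the switch from its right side with shut fingers.

```bash
python3 -c "
from h import *
go(466.2,-212.7,190,-3.39)"
```

```text
t 21.5 at [ 566.1 -151.4  195.9] jaw -3.39 gap 0.861 F [-0.2 -0.2 -0.6] j6 -0.35 | move [ 6.71  0.6  -9.61] -0.0
```

Call:
{"api": "carry_out", "payload": {"motion": [[3,0,-5,0],[6.7,0,-9.65,0],[6.7,0,-9.65,0],[6.7,0,-9.65,0],[6.7,0,-9.65,0],[6.7,0,-9.65,0],[6.7,0,-9.65,0]], "jaw": 255, "squeeze": 30}}

```text
time: 22.2
tool_pos: [467.3, -212.3, 197.2]
ee_rot: [[-0.058, 0.0, 0.998], [-0.998, 0.0, -0.058], [-0.0, -1.0, 0.0]]
force: [0.1, -0.3, 1.0]
finger_gap: 0.0
```

Call:
{"api": "carry_out", "payload": {"motion": [[0,3,0,0],[0,6,0,0],[0,8.5,0,0],[0,10.5,0,0],[0,11.5,0,0],[0,11.5,0,0],[0,11.5,0,0]]}}

```text
time: 22.9
tool_pos: [467.3, -213.0, 82.9]
ee_rot: [[-0.058, 0.001, 0.998], [-0.998, -0.001, -0.058], [0.001, -1.0, 0.001]]
force: [-0.7, -0.1, 0.4]
finger_gap: 0.0
```

```bash
python3 -c "
from h import *
go(467.4,-191,81,-3.39)"
```

```text
t 22.9 at [ 467.3 -213.    82.9] jaw -3.35 gap 0.0 F [-0.7 -0.1  0.4] j6 -0.54 | move [-2.2   0.19 -0.12] 0.04
```

Call:
{"api": "carry_out", "payload": {"motion": [[-0.6,0.2,0,0],[-1.2,0.2,0,0],[-1.6,0.2,0,0],[-2.0,0.2,0,0],[-2.4,0.2,0,0],[-2.8,0.2,0,0],[-2.8,0.2,0,0]]}}

```text
time: 23.6
tool_pos: [468.1, -184.3, 80.3]
ee_rot: [[-0.059, -0.0, 0.998], [-0.998, 0.0, -0.059], [-0.0, -1.0, -0.0]]
force: [0.4, 0.1, -0.4]
finger_gap: 0.001
```

Call:
{"api": "carry_out", "payload": {"motion": [[-0.15,0,0,0],[-0.3,0,0,0],[-0.3,0,0,0]]}}

```text
time: 23.9
tool_pos: [468.3, -181.8, 80.2]
ee_rot: [[-0.059, -0.0, 0.998], [-0.998, 0.0, -0.059], [-0.0, -1.0, -0.0]]
force: [0.2, -1.0, 0.1]
finger_gap: 0.003
```

```bash
python3 - <<'E'
from h import *
im=eyes.snapshot('wrist')[...,::-1];a=eyes.snapshot('scene')[...,::-1]
f=lambda im,x,y,w,h,s:cv2.resize(im[y:y+h,x:x+w],None,fx=s,fy=s,interpolation=cv2.INTER_CUBIC)
g=lambda im:np.clip(255*(im/255.)**.6,0,255).astype('uint8')
cv2.imwrite('pics/w6.png',g(np.hstack([f(im,170,130,160,176,2.5),f(a,260,187,100,110,4)])))
go(468.3,-178,80,-3.39)
E
```

```text
t 24.0 at [ 468.3 -182.    80.3] jaw -3.4 gap -0.003 F [ 0.  -0.   0.4] j6 -0.48 | move [-0.4   0.03 -0.03] -0.01
```

View pics/w6.png

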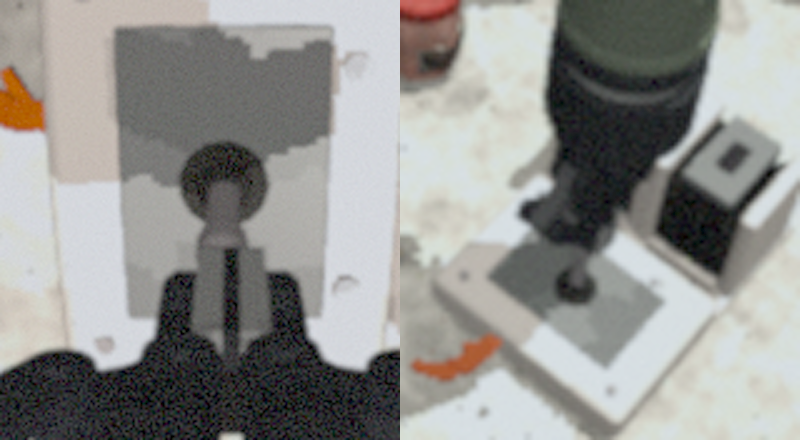

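```bash
python3 - <<'E'
from h import *
c=eyes.camera_info('wrist');q=[565-2.3,-184.4,-.058]
T=lambda p:((p-[170,130]+.5)*2.5).round()
print('base',T(proj('wrist',place(q,[-97,0,32]),c)))
for th in(0,.2,.3,.4,.45): print(th,T(proj('wrist',place(q,[[-97,46*np.sin(th),32+46*np.cos(th)],[-97,25*np.sin(th),32+25*np.cos(th)]]),c)).tolist(),
 (lambda v:((v-[260,187]+.5)*4+[400,0]).round().tolist())(proj('scene',place([565,-184.4,-.058],[[-97,46*np.sin(th),32+46*np.cos(th)],[-97,0,32]]))))
s=telemetry.observe();R=np.array(s['ee_rot']);p=np.array(s['tool_pos'])
print('tips',T(proj('wrist',[p+R@np.array([a,19,0]) for a in(-11,0,11)],c)).tolist())
E
```

```text
base [[226. 183.]]
0 [[224.0, 252.0], [225.0, 217.0]] [[583.0, 244.0], [575.0, 283.0]]
0.2 [[224.0, 213.0], [225.0, 198.0]] [[570.0, 236.0], [575.0, 283.0]]
0.3 [[224.0, 193.0], [225.0, 188.0]] [[564.0, 232.0], [575.0, 283.0]]
0.4 [[224.0, 172.0], [225.0, 178.0]] [[558.0, 229.0], [575.0, 283.0]]
0.45 [[224.0, 162.0], [225.0, 173.0]] [[555.0, 228.0], [575.0, 283.0]]
tips [[235.0, 193.0], [235.0, 235.0], [235.0, 274.0]]
```

The bat is still nearly upright (tip at crop (222,235), so only about 0.1 rad): contact is just starting. I'll go on pushing, a little lower, and read the force.

Call:
{"api": "carry_out", "payload": {"motion": [[0,0.3,0,0],[-0.2,0.6,0,0],[-0.4,0.6,0,0],[-0.6,0.6,0,0],[-0.6,0.6,0,0]]}}

```text
time: 24.5
tool_pos: [469.4, -176.5, 76.1]
ee_rot: [[-0.059, 0.001, 0.998], [-0.998, -0.001, -0.059], [0.001, -1.0, 0.001]]
force: [-4.1, 1.1, 11.0]
finger_gap: 0.003
```

Call:
{"api": "carry_out", "payload": {"motion": [[-0.2,0,0,0],[-0.4,0,0,0],[-0.4,0,0,0]]}}

```text
time: 24.8
tool_pos: [469.5, -172.3, 75.7]
ee_rot: [[-0.059, 0.001, 0.998], [-0.998, -0.001, -0.059], [0.001, -1.0, 0.001]]
force: [-1.9, 1.5, 7.9]
finger_gap: 0.001
```

There's 11 N of vertical force, so the fingers are on top of something. Lifting straight up to look.

Call:
{"api": "carry_out", "payload": {"motion": [[0,-1,0,0],[0,-2.5,0,0],[0,-4,0,0],[0,-5,0,0],[0,-5,0,0],[0,-5,0,0]]}}

```text
time: 25.4
tool_pos: [468.8, -171.9, 124.2]
ee_rot: [[-0.059, -0.0, 0.998], [-0.998, 0.0, -0.059], [-0.0, -1.0, -0.0]]
force: [-1.2, 0.9, -0.2]
finger_gap: -0.001
```

```bash
python3 - <<'E'
from h import *
im=eyes.snapshot('wrist')[...,::-1];a=eyes.snapshot('scene')[...,::-1]
c=eyes.camera_info('wrist')
f=lambda im,x,y,w,h,s:cv2.resize(im[y:y+h,x:x+w],None,fx=s,fy=s,interpolation=cv2.INTER_CUBIC)
g=lambda im:np.clip(255*(im/255.)**.6,0,255).astype('uint8')
cv2.imwrite('pics/w7.png',g(np.hstack([f(im,170,130,160,176,2.5),f(a,260,187,100,110,4)])))
go(468.3,-178,80,-3.39)
s=telemetry.observe();R=np.array(s['ee_rot']);p=np.array(s['tool_pos'])
T=lambda p:((p-[170,130]+.5)*2.5).round()
for ah in(19,10,0):print('tips',ah,T(proj('wrist',[p+R@np.array([a,ah,0]) for a in(-11,0,11)],c)).tolist())
q=[565-2.3,-184.4,-.058]
for th in(0,.2): print(th,T(proj('wrist',place(q,[[-97,46*np.sin(th),32+46*np.cos(th)],[-97,0,32]]),c)).tolist())
E
```

```text
t 25.5 at [ 468.2 -171.6  123.4] jaw -3.39 gap -0.0 F [-0.2 -0.6 -1.1] j6 -0.47 | move [0.65 4.34 0.05] -0.0
tips 19 [[235.0, 193.0], [235.0, 235.0], [235.0, 274.0]]
tips 10 [[236.0, 207.0], [235.0, 250.0], [235.0, 291.0]]
tips 0 [[236.0, 224.0], [236.0, 269.0], [236.0, 311.0]]
0 [[228.0, 221.0], [229.0, 169.0]]
0.2 [[228.0, 190.0], [229.0, 169.0]]
```

View pics/w7.png

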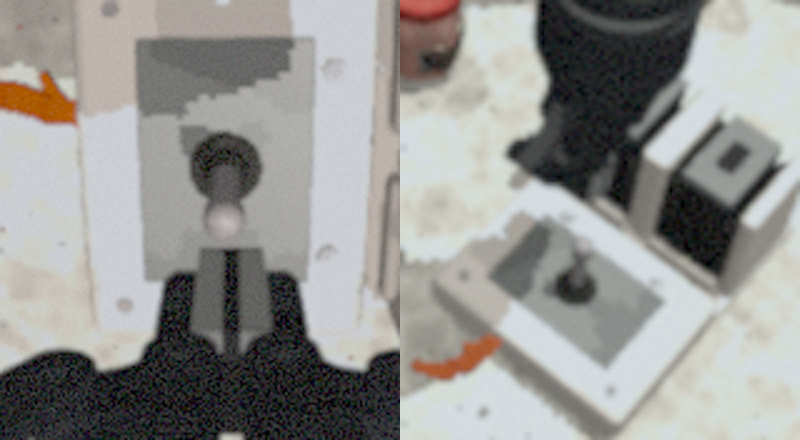

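The switch is upright and unharmed. The shut fingertips evidently sit further back than the nominal 19 mm, so they rode over the tip. I'll go back to the right side and come down lower, watching the force.

Call:
{"api": "carry_out", "payload": {"motion": [[2,-0.5,0,0],[4.2,-0.5,0,0],[4.2,-0.5,0,0],[4.2,2,0,0],[4.2,4.5,0,0],[4.2,6,0,0],[4.2,7,0,0],[4.2,7,0,0],[4.2,7,0,0]]}}

```text
time: 26.4
tool_pos: [466.6, -213.7, 54.4]
ee_rot: [[-0.059, 0.0, 0.998], [-0.998, 0.0, -0.059], [-0.0, -1.0, 0.0]]
force: [0.5, 0.4, -1.1]
finger_gap: 0.002
```

Call:
{"api": "carry_out", "payload": {"motion": [[-0.5,0,0,0],[-1,0,0,0],[-1.3,0,0,0],[-1.6,0,0,0],[-1.8,0,0,0],[-1.8,0,0,0]]}}

```text
time: 27.0
tool_pos: [467.5, -195.6, 54.4]
ee_rot: [[-0.059, 0.0, 0.998], [-0.998, -0.0, -0.059], [0.0, -1.0, 0.0]]
force: [-0.0, 0.2, -0.7]
finger_gap: 0.001
```

Call:
{"api": "carry_out", "payload": {"motion": [[-0.2,0,0,0],[-0.4,0,0,0],[-0.6,0,0,0],[-0.6,0,0,0]]}}

```text
time: 27.4
tool_pos: [468.0, -190.0, 54.4]
ee_rot: [[-0.059, 0.0, 0.998], [-0.998, -0.0, -0.059], [0.0, -1.0, 0.0]]
force: [-0.9, -0.6, -0.1]
finger_gap: 0.003
```

Call:
{"api": "carry_out", "payload": {"motion": [[-0.2,0,0,0],[-0.4,0,0,0],[-0.5,0,0,0],[-0.5,0,0,0]]}}

```text
time: 27.8
tool_pos: [468.2, -185.0, 54.2]
ee_rot: [[-0.059, 0.0, 0.998], [-0.998, -0.0, -0.059], [0.0, -1.0, 0.0]]
force: [0.1, -3.0, -0.3]
finger_gap: 0.001
```

Call:
{"api": "carry_out", "payload": {"motion": [[-0.15,0,0,0],[-0.3,0,0,0],[-0.3,0,0,0]]}}

```text
time: 28.1
tool_pos: [468.4, -182.0, 54.3]
ee_rot: [[-0.059, 0.0, 0.998], [-0.998, -0.0, -0.059], [0.0, -1.0, 0.0]]
force: [-0.4, -2.5, -1.9]
finger_gap: -0.001
```

Call:
{"api": "carry_out", "payload": {"motion": [[-0.15,0,0,0],[-0.3,0,0,0],[-0.3,0,0,0]]}}

```text
time: 28.4
tool_pos: [468.6, -179.0, 54.4]
ee_rot: [[-0.059, 0.0, 0.998], [-0.998, -0.0, -0.059], [0.0, -1.0, 0.0]]
force: [0.2, -3.3, -1.6]
finger_gap: -0.004
```

```bash
python3 - <<'E'
from h import *
im=eyes.snapshot('wrist')[...,::-1];a=eyes.snapshot('scene')[...,::-1]
c=eyes.camera_info('wrist')
f=lambda im,x,y,w,h,s:cv2.resize(im[y:y+h,x:x+w],None,fx=s,fy=s,interpolation=cv2.INTER_CUBIC)
g=lambda im:np.clip(255*(im/255.)**.6,0,255).astype('uint8')
cv2.imwrite('pics/w8.png',g(np.hstack([f(im,170,90,160,176,2.5),f(a,260,187,100,110,4)])))
go(468.3,-178,54,-3.39)
T=lambda p:((p-[170,90]+.5)*2.5).round()
q=[565-2.3,-184.4,-.058]
for th in(0,.2,.3,.4,.45): print(th,T(proj('wrist',place(q,[[-97,46*np.sin(th),32+46*np.cos(th)],[-97,0,32]]),c)).tolist())
E
```

```text
t 28.5 at [ 468.6 -179.1   54.4] jaw -3.38 gap 0.001 F [ 0.4 -4.8 -0.6] j6 -0.48 | move [-0.1   0.04 -0.03] 0.01
0 [[222.0, 421.0], [224.0, 329.0]]
0.2 [[222.0, 378.0], [224.0, 329.0]]
0.3 [[222.0, 355.0], [224.0, 329.0]]
0.4 [[222.0, 331.0], [224.0, 329.0]]
0.45 [[222.0, 319.0], [224.0, 329.0]]
```

View pics/w8.png

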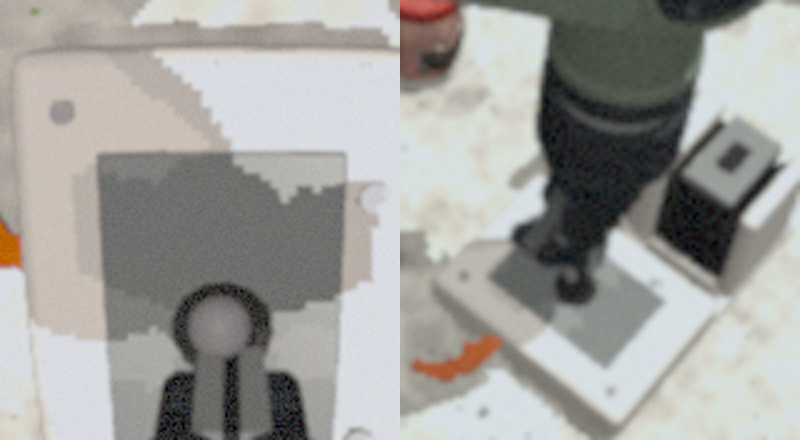

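The ball is at crop (219,325), a lean of about 0.42 rad towards +y. I'll push 1 mm more, hold, then back off.

Call:
{"api": "carry_out", "payload": {"motion": [[-0.1,0,0,0],[-0.1,0,0,0],[-0.1,0,0,0],[-0.1,0,0,0],[-0.1,0,0,0],[-0.1,0,0,0],[-0.1,0,0,0],[-0.1,0,0,0]]}}

```text
time: 29.3
tool_pos: [468.7, -178.1, 54.4]
ee_rot: [[-0.059, 0.0, 0.998], [-0.998, -0.0, -0.059], [0.0, -1.0, 0.0]]
force: [0.2, -5.1, -0.7]
finger_gap: 0.003
```

Call:
{"api": "carry_out", "payload": {"motion": [[0,0,0,0],[0,0,0,0],[0,0,0,0],[0,0,0,0],[0,0,0,0],[0,0,0,0],[0,0,0,0],[0,0,0,0]]}}

```text
time: 30.1
tool_pos: [468.7, -178.0, 54.4]
ee_rot: [[-0.059, 0.0, 0.998], [-0.998, -0.0, -0.059], [0.0, -1.0, 0.0]]
force: [0.4, -4.8, 0.0]
finger_gap: -0.0
```

Call:
{"api": "carry_out", "payload": {"motion": [[0.3,0,0,0],[0.6,0,0,0],[0.9,0,0,0],[1.2,0,0,0],[1.5,0,0,0],[2,0,0,0],[2.5,0,0,0],[3.2,0,0,0],[3.8,0,0,0],[3.8,0,0,0]]}}

```text
time: 31.1
tool_pos: [466.4, -216.8, 54.3]
ee_rot: [[-0.06, 0.0, 0.998], [-0.998, -0.0, -0.06], [0.0, -1.0, 0.0]]
force: [-0.4, 0.5, 0.2]
finger_gap: 0.001
```

Call:
{"api": "carry_out", "payload": {"motion": [[0,-2,0,0],[0,-5,0,0],[0,-9,0,0],[0,-13,0,0],[0,-14,0,0],[0,-14,0,0],[0,-14,0,0],[0,-14,0,0]]}}

```text
time: 31.9
tool_pos: [464.9, -214.9, 191.9]
ee_rot: [[-0.059, -0.004, 0.998], [-0.998, 0.003, -0.059], [-0.002, -1.0, -0.004]]
force: [0.7, 0.2, -0.3]
finger_gap: -0.0
```

```bash
python3 - <<'E'
from h import *
a=eyes.snapshot('scene')[...,::-1];b=eyes.snapshot('top')[...,::-1]
g=lambda im:np.clip(255*(im/255.)**.6,0,255).astype('uint8')
f=lambda im,x,y,w,h,s:cv2.resize(im[y:y+h,x:x+w],None,fx=s,fy=s,interpolation=cv2.INTER_CUBIC)
cv2.imwrite('pics/end.png',g(np.hstack([f(a,125,100,250,200,1.6),f(b,110,100,250,200,1.6)])))
T0=cv2.imread('pics/top0.png').astype(int);d=abs(b.astype(int)-T0).max(2)
for n,(x,y) in dict(jar=(261,190),pot=(266,254),carton=(263,135),mist=(304,132),shA=(185,181),shB=(173,237)).items(): print(n,d[y-8:y+9,x-8:x+9].mean().round(1))
go(468,-213,190,-3.39)
E
```

```text
jar 11.0
pot 9.7
carton 10.0
mist 9.5
shA 9.6
shB 10.1
t 32.0 at [ 465.1 -215.1  192.1] jaw -3.39 gap -0.001 F [-0.3  0.3 -0.7] j6 -0.54 | move [-0.22  0.21  0.27] -0.0
```

```bash
python3 - <<'E'
from h import *
T0=cv2.imread('pics/w5raw.png')
b=eyes.snapshot('scene')[...,::-1];S0=cv2.imread('pics/scene0.png')
d=abs(b.astype(int)-S0.astype(int)).max(2)
print('switch patch diff',d[238:265,296:314].mean().round(1),'spare',d[215:240,332:352].mean().round(1))
print('caps grey filled/spare',b[205:212,318:324].mean((0,1)).round(),b[224:230,338:344].mean((0,1)).round(), 'before',S0[205:212,318:324].mean((0,1)).round())
print(telemetry.observe()['force'])
job.hand_in()
E
```

```text
switch patch diff 15.9 spare 23.9
caps grey filled/spare [33. 32. 31.] [57. 59. 57.] before [130. 142. 139.]
[-0.00464032 -0.2571606  -1.60858497]
the job is handed in; nothing more can be done
```

The battery pack is now fully home in the left bay, and I held the switch over towards that bay before letting it go. The job is handed in at about 32 s of the 67 s allowed.

1. **Rack to worktop:** I took the pack by its broad faces from the middle place in the rack and stood it upright on the open worktop. The wrist picture showed it upright.
2. **Into the bay:** I took it again by its narrow ends and pressed it into the left bay. It stopped at the height expected for fully home, and I pressed a little further to about 25 N. The next picture showed its cap level with the spare's.
3. **Switch:** I pushed it from its right side towards the left bay. A picture showed it leaning about 0.42 rad. I held it there for more than 1.6 s at about 5 N, then backed away so it could spring back.

**What went wrong or disagreed:**
- **First switch attempt:** The shut fingertips stood higher than I had assumed. They rode over the switch tip and pressed down on it with up to about 11 N. I lifted straight off and a picture showed it upright. I saw no sign of a push the other way, but its lean was not measured while the fingers were on it.
- **Wrist camera:** It read about 2 mm off along the direction the jaws open. I corrected for this using the grasp positions.
- **Last look:** The picture limit was reached, so I only compared pixels.
  - The shakers, jar, pot, carton and spray bottle show no change beyond about noise level.
  - The switch and spare patches differ a little more, probably from the arm and its shadow, so the switch's return to the middle is not clearly confirmed by picture.

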